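Stack the empty carrier on the bin of lampholders

TASK

Pick up the empty plywood carrier by its upright handle and stack it on the bin that holds the porcelain lampholders, turned so that its four lugs ride on the bin's rim and it does not sink into the slots onto the lampholders. Set it down on the rim, squarely and centred, rather than dropping it, then let go. Leave the empty bin where it is.

Things in the scene. Friction and masses are not known exactly. Their poses are not given: they have to be found in the camera images.
- carrier_grip (a point): Handle centre of the loose plywood carrier (0.4 kg), a box 170 (x) x 100 (y) x 60 mm high. The handle, a board across its middle, is 14 mm thick along x and 60 mm wide along y, and rises 60 to 96 mm above the underside; this point is at 78 mm, on the centre line. Pinch it with fingers closing along x (70 mm free on each side). Axes: x along the carrier, y across, z up.
- carrier_lug_end (a point): Point on the carrier's centre line, between its two end lugs, at x = +70 mm from the handle, 10 mm above the underside. The carrier has four lugs, two on each long side, at x = +70 and -25 mm, each 18 mm wide in x, reaching 80 mm from the centre line in y, undersides 10 mm above the carrier's underside.
- holder_bin: Loose plywood bin, 1.8 kg, 210 (x) x 140 (y) x 80 mm, inside 194 x 124, white lampholders in it up to 42 mm. Origin: centre of its underside; x along it, z up. Long walls have slots in the rim, 34 wide, 45 deep, at x = +70 and -25 mm. Carrier x along bin x: lugs drop in the slots. Carrier x against bin x: lugs rest on the rim, handle centre 148 mm above this origin, 12 mm play all round.
- empty_bin: A bystander: a bin of the same make and size with the same slots, but empty, 0.7 kg. Origin: centre of its underside; x along it, z up. To be left where it is.
Things that resemble listed ones, but are neither listed nor needed, are in the scene too. What is shaped like the part that bears carrier_grip but green or purple is not meant.

How it is judged:
By the outcome, as a careful person would: the job done as asked, in the order asked, and still so for the second after the job is handed in, with the robot touching nothing.
It also fails if it takes over 40 s, if anything falls off the work surface, if the arm or the gripper's body presses on something with over 40 N, if the wrist force passes 120 N, or if a joint passes its speed limit or range.

ROBOT

A 6-joint arm with a two-finger parallel gripper is mounted at the origin on the work surface. World frame = base frame: x ahead of the robot, y to its left, z up, the work surface at z = 0. Lengths are in mm, angles in rad, forces in N, time in s.
With the tool pointing down it reaches from about 375 to 750 mm from the base axis. Payload 9 kg.
Tool frame: the origin (TCP) lies between the finger pads; the fingertips stand 14 mm ahead of it and the grasp point (between the pads) lies 5 mm behind it; z points along the fingers, y is the line along which they close (so a half turn about z gives the same grasp; the last joint's range is limited). The gripper opens to 85 mm and grips with 20 to 120 N. Pads are 22 mm wide; open, the fingers measure 114 mm over their backs; the gripper's body (76 mm by 85 mm) begins 54 mm behind the grasp point. The pads swing forward as they close: fully open they stand 13 mm farther back than shut.
Start: joints at [-1.442, 0.104, 0.097, 1.564, 0, 1.353], TCP at [203.945, -564.306, 245.331] pointing down, gripper open.
Joint ranges: [-2.99, 2.99], [-0.84, 1.86], [-1.1, 1.16], [-1.84, 2.11], [-1.51, 1.56], [-3.14, 3.14]. Speed limits (rad/s): [2.22, 2.22, 2.57, 3.14, 3.14, 3.14].

INTERFACE

Orientations are given as a unit quaternion [x, y, z, w].
In Python, from plant import robot gives the robot as it stands.
- The arm moves only by the shell command python3 -m handwheel 'ROWS'. ROWS is JSON, a list of rows, each a list of 7 numbers: the shift along the tool's x, y, z in units of 30 mm (1.0 is 30 mm), then the turn, a rotation vector about the tool's x, y, z in units of 5 degrees (1.0 is 5 degrees), then the finger opening in mm, from 0 to 85.4. A call has 1 to 8 rows; each row is the pose to reach, as a shift and turn from the pose commanded when the call began, along the tool's axes at that moment; what a row does not reach only later rows make up. A row lasts 1/12 s, in which the tool goes at most 41.7 mm and 7.16 degrees, less where a joint would pass 70% of its speed; a pose out of reach is approached as far as the arm can. A call with a gripper value outside its range is refused whole. The fingers move at their own pace and stop on an object; the grip force is fixed at half the most. Time passes only in rows, so rows that repeat a pose let the fingers close. It gives the time, the measured TCP pose, the force, the opening and the grip force at its end, in the units of the state.
- robot.sense(): the state, without advancing time (a new reading comes with each control period).
- robot.camera(name): name is "side" or "top"; returns the picture (384x512x3 uint8, red, green, blue); there is no depth.
- robot.calibration(name): a dict with "fx", "fy", "cx", "cy" (pixels), "cam_to_world" (4x4, takes a point from camera to world coordinates). Camera axes: x right, y up, looking along -z (the intrinsics and any distortion apply to the point x, -y, -z); pixel columns grow to the right and rows downward; lengths in mm; the calibration is good to about 2 mm. A picture is of the moment at which its call begins. calibration takes no time and is no camera call.
- robot.close_job(): hands the job in; it is judged then, once.
Trained networks look in the newest picture that a camera, given by its name, has taken for a name from the list of things; names that differ only in an ending like _2 or _b are one class to them, and where a whole thing is asked for, a point or a joint stands for the part that bears it (a point fixed in the world has none). Each returns a list of dicts, best first, with "confidence" (0 to 1); they miss things now and then, are a little off and sometimes report something else, mostly with a low value. They report only what shows in the picture. A call takes as long as a camera call. They do not tell look-alikes from the thing itself.
- robot.find_in(camera, target): "xy" ([column, row] in pixels, amid what is visible of it).
- robot.mark_of(camera, target): "xy" ([column, row] in pixels: a listed point, or the origin of a listed thing).
The state is a dict: "clock": time; "joint_positions": joint angles; "qvel": joint speeds; "effort": joint torques, N m; "position": TCP position; "tool_rot": TCP orientation; "force": force on the tool from outside, world axes, zero at the start; "wrist_torque": the same for the moment, N m; "opening": finger opening in mm; "grasp_force": force on a finger pad.
Only numpy, scipy, OpenCV 4.12 (cv2) and the standard library are available. Lean on these libraries where they do the work, as an engineer would, in place of code of your own. Each camera call takes 0.05 s, during which the arm holds its last target. There are 200 camera calls.

## Working session

There is one attempt and no reset: what is moved stays moved. The work goes in short steps, Python scripts to look and compute and a shell command to move; the robot and the scene stay as the last step left them, time stands still between calls to the robot, and variables do not carry over. Pictures are saved under pics/ and viewed, at most 10 in all, crops included, and the job is handed in when it is done.

```bash
mkdir -p pics
cat > h.py <<'E'
import numpy as np, cv2
from plant import robot
def ray(cam,uv):
    c=robot.calibration(cam); M=np.array(c["cam_to_world"])
    d=np.array([(uv[0]-c["cx"])/c["fx"],-(uv[1]-c["cy"])/c["fy"],-1.])
    return M[:3,3],M[:3,:3]@d
def atz(cam,uv,z):
    o,d=ray(cam,uv); return o+d*(z-o[2])/d[2]
def proj(cam,p):
    c=robot.calibration(cam); M=np.array(c["cam_to_world"])
    q=M[:3,:3].T@(np.array(p)-M[:3,3]); return [c["cx"]+c["fx"]*q[0]/-q[2], c["cy"]-c["fy"]*q[1]/-q[2]]
def tri(uv1,uv2):
    (o1,d1),(o2,d2)=ray("top",uv1),ray("side",uv2)
    s=np.linalg.lstsq(np.c_[d1,-d2],o2-o1,rcond=None)[0]
    a,b=o1+d1*s[0],o2+d2*s[1]; return (a+b)/2,np.linalg.norm(a-b)
def save(cam,name,crop=None,sc=1):
    im=robot.camera(cam)
    if crop: im=im[crop[1]:crop[3],crop[0]:crop[2]]
    cv2.imwrite("pics/"+name,cv2.resize(im[...,::-1],None,fx=sc,fy=sc,interpolation=cv2.INTER_CUBIC))
E
python3 - <<'E'
from h import *
np.set_printoptions(precision=1,suppress=True)
for c in ("top","side"):
    save(c,c+"0.png",None,1.5); k=robot.calibration(c); print({x:k[x] for x in k if x!="cam_to_world"},np.array(k["cam_to_world"]))
    for t in ("carrier_grip","carrier_lug_end","holder_bin","empty_bin"):
        z={"carrier_grip":78,"carrier_lug_end":10}.get(t,0)
        for r in robot.mark_of(c,t): print(c,t,r["xy"],r["confidence"],atz(c,r["xy"],z))
print(robot.sense())
E
```

```text
{'fx': 348.2838878132306, 'fy': 348.2838878132306, 'cx': 255.232594946066, 'cy': 189.15493176129553} [[   0.     1.    -0.1  348.8]
 [  -1.     0.     0.  -102.5]
 [   0.     0.1    1.  1014.8]
 [   0.     0.     0.     1. ]]
top carrier_grip [314.2, 259.0] 0.96 [ 273.3 -267.3   78. ]
top carrier_grip [420.2, 205.1] 0.89 [ 416.8 -557.3   78. ]
top carrier_grip [133.4, 248.6] 0.64 [300.3 211.5  78. ]
top carrier_lug_end [388.2, 205.7] 0.67 [ 419.9 -497.    10. ]
top carrier_lug_end [326.3, 238.7] 0.57 [ 325. -315.   10.]
top holder_bin [228.9, 183.9] 0.89 [484.  -34.2   0. ]
top empty_bin [122.2, 161.0] 0.56 [551.5 281.2   0. ]
{'fx': 478.99213850665035, 'fy': 478.99213850665035, 'cx': 250.13834008218646, 'cy': 191.36765720864892} [[  -0.9    0.3   -0.3  -42.5]
 [  -0.4   -0.6    0.7 1006. ]
 [   0.     0.7    0.7 1243.9]
 [   0.     0.     0.     1. ]]
side carrier_grip [249.0, 269.9] 0.77 [304.6 216.4  78. ]
side carrier_grip [255.9, 152.7] 0.72 [ 512.5 -291.5   78. ]
side carrier_lug_end [240.2, 160.9] 0.98 [ 579.7 -293.7   10. ]
side carrier_lug_end [271.3, 286.1] 0.66 [237.2 196.   10. ]
side holder_bin [235.1, 217.6] 0.79 [467.6 -20.2   0. ]
side empty_bin [165.0, 273.3] 0.79 [561.2 290.4   0. ]
{'clock': 0.5, 'joint_positions': array([-1.4,  0.1,  0.1,  1.6, -0. ,  1.4]), 'qvel': array([-0.,  0.,  0., -0., -0., -0.]), 'effort': array([ -0. , -55.6,  50.3,   0. ,  -0. ,   0. ]), 'position': array([ 203.9, -564.3,  245.3]), 'tool_rot': array([ 1. ,  0.2, -0. ,  0. ]), 'force': array([0.5, 0.5, 0.2]), 'wrist_torque': array([ 0. , -0. , -0.1]), 'grasp_force': 0.0, 'opening': 85.39369411849859}
```

View pics/top0.png

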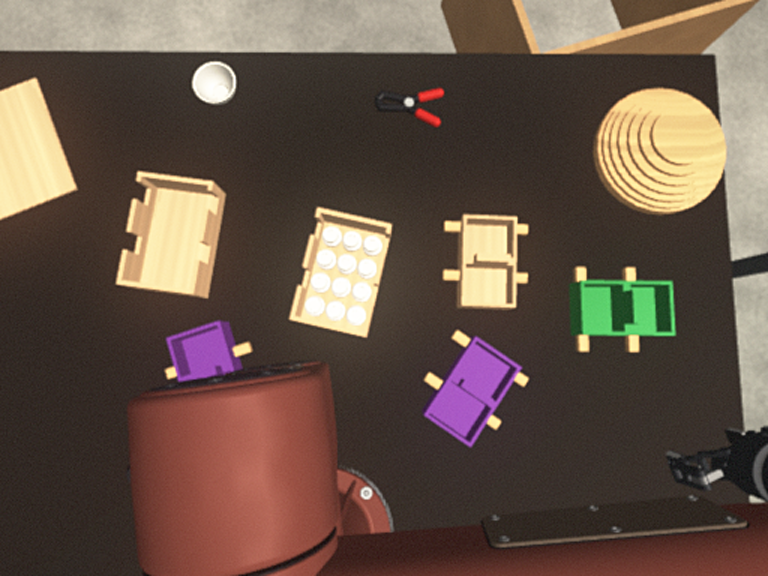

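View pics/side0.png

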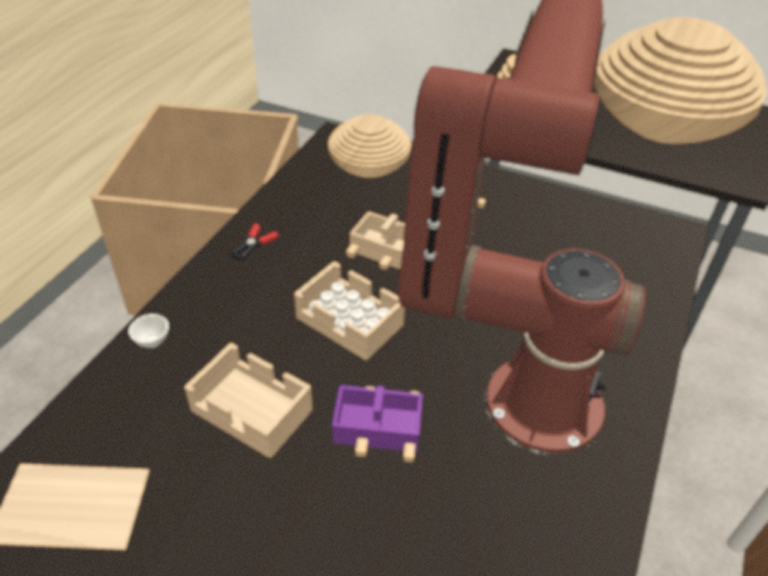

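Top view: the plywood carrier is at about (325,173) px, with its lug end facing the far side. The holder bin is at (228,182), and it also seems to have its +x end facing the far side. I'll zoom in to check the directions.

Run:
```python
from h import *
np.set_printoptions(precision=1,suppress=True)
save("top","top1.png",(180,125,370,235),4)
for c in ("top","side"):
  if c=="side": robot.camera(c)
  for t in ("carrier_grip","carrier_lug_end"):
    for r in robot.find_in(c,t)+robot.mark_of(c,t): print(c,t,r["xy"],r["confidence"])
```

```text
top carrier_grip [410.2, 206.2] 0.96
top carrier_grip [135.3, 233.5] 0.89
top carrier_grip [314.5, 259.4] 0.86
top carrier_grip [322.5, 172.3] 0.77
top carrier_grip [418.0, 202.8] 0.95
top carrier_grip [327.7, 168.4] 0.74
top carrier_grip [131.9, 246.3] 0.69
top carrier_lug_end [324.9, 172.3] 0.9
top carrier_lug_end [316.2, 259.0] 0.77
top carrier_lug_end [417.0, 209.2] 0.7
top carrier_lug_end [135.0, 234.3] 0.65
top carrier_lug_end [325.2, 239.9] 0.83
top carrier_lug_end [388.6, 204.8] 0.65
top carrier_lug_end [324.2, 151.2] 0.55
side carrier_grip [249.4, 161.0] 0.73
side carrier_grip [250.9, 277.4] 0.68
side carrier_grip [257.1, 153.8] 0.79
side carrier_lug_end [251.0, 280.0] 0.94
side carrier_lug_end [252.3, 160.0] 0.66
side carrier_lug_end [273.5, 286.8] 0.96
side carrier_lug_end [240.4, 158.6] 0.93
```

View pics/top1.png

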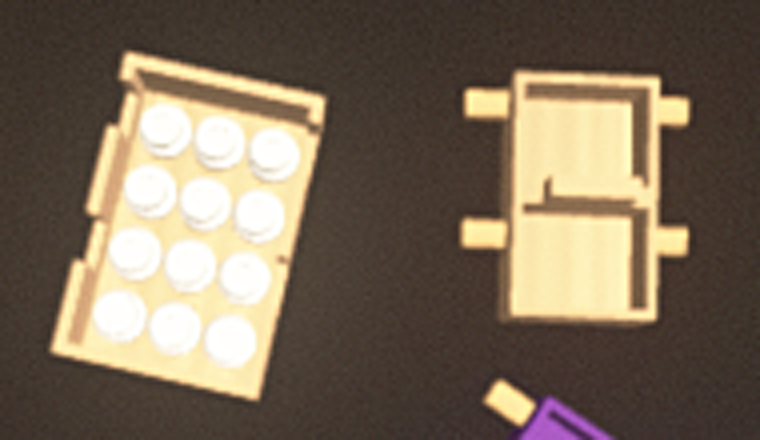

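The crop shows both at close range. The bin's short wall stubs, and so its x=+70 slots, are at the far end: rim corners at crop px (125,52), (326,97), (260,400), (52,352). The carrier's end lugs are also far, with box corners at (513,72), (661,77), (656,320), (505,318), so it needs a half turn.

Run:
```python
from h import *
np.set_printoptions(precision=2,suppress=True)
f=lambda p:(180+(p[0]+.5)/4-.5,125+(p[1]+.5)/4-.5)
def box(ps,z):
    P=np.array([atz("top",f(p),z) for p in ps]); fl,fr,nr,nl=P
    x=(fl+fr-nl-nr)/2; y=(fl+nl-fr-nr)/2
    print("centre",P.mean(0),"len",np.linalg.norm(x),np.linalg.norm(y),"yaw",np.degrees(np.arctan2(x[1],x[0])),np.degrees(np.arctan2(-y[0],y[1])))
box([(513,72),(661,77),(656,320),(505,318)],60)
box([(125,52),(326,97),(260,400),(52,352)],80)
# lugs tops/ends
for p in [(465,103),(689,110),(461,234),(688,240)]: print("lug",atz("top",f(p),20))
print(tri((327.7,168.4),(257.1,153.8)),tri((324.2,151.2),(240.4,158.6)),tri((228.9,183.9),(235.1,217.6)))
from scipy.spatial.transform import Rotation as R
s=robot.sense(); print(s["position"],R.from_quat(s["tool_rot"]).as_matrix())
```

```text
centre [ 505.76 -306.59   60.  ] len 172.25871654975563 104.07323832915696 yaw -2.811273818344723 -1.2322825628239453
centre [482.79 -35.41  80.  ] len 211.09675458628064 142.2139124831202 yaw -12.285670939707638 -12.78789304691948
lug [ 580.42 -229.87   20.  ]
lug [ 575.69 -393.53   20.  ]
lug [ 483.99 -225.75   20.  ]
lug [ 479.97 -389.77   20.  ]
(array([ 519.48, -314.96,   52.99]), np.float64(3.9663628505057913)) (array([ 585.61, -315.46,    2.17]), np.float64(6.755974928264066)) (array([481.  , -34.67, -18.74]), np.float64(11.402429678945131))
[ 203.93 -564.32  245.34] [[ 0.94  0.34 -0.  ]
 [ 0.34 -0.94 -0.  ]
 [-0.    0.   -1.  ]]
```

```bash
cat >> h.py <<'E'
from scipy.spatial.transform import Rotation as R
def go(xyz,az):
    s=robot.sense(); A=R.from_quat(s["tool_rot"]); a=np.radians(az)
    y=np.array([np.cos(a),np.sin(a),0]); z=np.array([0,0,-1.]); B=R.from_matrix(np.c_[np.cross(y,z),y,z])
    np.set_printoptions(precision=2,suppress=True)
    print("units",A.inv().apply(np.array(xyz)-s["position"])/30,np.degrees((A.inv()*B).as_rotvec())/5,"pos",s["position"],"open",s["opening"],"F",s["force"],"t",s["clock"],"q6",s["joint_positions"][5])
E
python3 -c "
from h import *
go((507,-308,200),-2.5)"
```

```text
units [12.4  -4.6   1.51] [  0.     0.   -13.53] pos [ 203.93 -564.32  245.34] open 85.72882128760799 F [0.48 0.14 0.86] t 1.0 q6 1.3530845552073698
```

```bash
python3 -m handwheel '[[12.4,-4.6,1.5,0,0,-13.5,85],[12.4,-4.6,1.5,0,0,-13.5,85],[12.4,-4.6,1.5,0,0,-13.5,85],[12.4,-4.6,1.5,0,0,-13.5,85],[12.4,-4.6,1.5,0,0,-13.5,85],[12.4,-4.6,1.5,0,0,-13.5,85],[12.4,-4.6,1.5,0,0,-13.5,85],[12.4,-4.6,1.5,0,0,-13.5,85]]'
python3 -c "
from h import *
go((507,-308,200),-2.5)"
```

```text
clock: 1.67
position: [458.2, -348.9, 207.8]
tool_rot: [0.78, 0.626, -0.0, 0.0]
force: [0.9, -0.8, 0.3]
opening: 85.3
grasp_force: 0.0
units [1.68 1.3  0.26] [ 0.01  0.01 -2.  ] pos [ 458.16 -348.85  207.77] open 85.27453262531004 F [ 0.9  -0.77  0.29] t 1.6667 q6 0.9109196845599971
```

```bash
python3 -m handwheel '[[1.7,1.3,0.3,0,0,-2,85],[1.7,1.3,0.3,0,0,-2,85],[1.7,1.3,0.3,0,0,-2,85],[1.7,1.3,0.3,0,0,-2,85],[1.7,1.3,0.3,0,0,-2,85]]'
python3 -c "
from h import *
save('side','side1.png',(190,90,320,220),4.5)
for r in robot.mark_of('side','carrier_grip')+robot.mark_of('side','carrier_lug_end'): print(r)
for p in [(507,-308,78),(507,-308,96),(577,-311,10)]: print(proj('side',p),proj('top',p))
go((507,-308,73),-2.5)"
```

```text
clock: 2.08
position: [506.0, -309.6, 198.8]
tool_rot: [0.725, 0.689, -0.0, 0.0]
force: [0.2, -0.9, -0.8]
opening: 84.6
grasp_force: 0.0
{'xy': [252.5, 267.4], 'confidence': 0.62}
{'xy': [271.8, 286.5], 'confidence': 0.93}
{'xy': [243.2, 159.0], 'confidence': 0.57}
[np.float64(258.9972887361031), np.float64(150.64016122920714)] [np.float64(327.4652823844525), np.float64(171.97785595032963)]
[np.float64(259.14452937985516), np.float64(146.9661574715872)] [np.float64(328.9104475631277), np.float64(170.8606615385009)]
[np.float64(242.7053002596043), np.float64(158.54116992123699)] [np.float64(322.9632372381781), np.float64(152.36510007581697)]
units [0.08 0.04 4.2 ] [ 0.    0.01 -0.09] pos [ 505.56 -310.34  199.03] open 85.07062453325784 F [-0.66 -0.07  0.24] t 2.2333 q6 0.8516016995078473
```

View pics/side1.png

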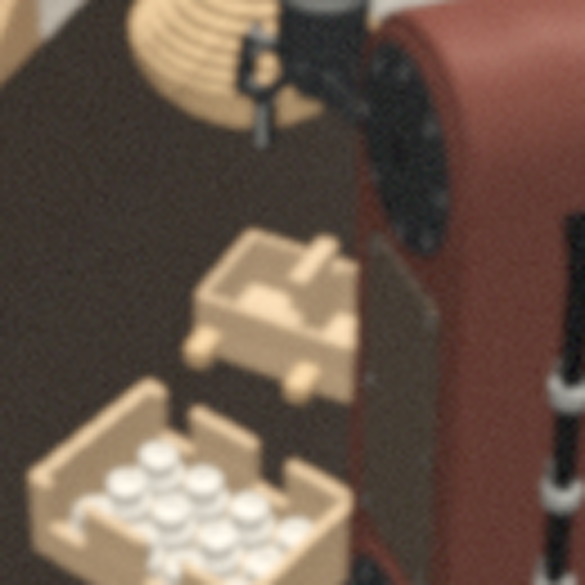

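The handle shows at side px (260,147), against (259,147) predicted, so the estimate agrees and I'm descending.

```bash
python3 -m handwheel '[[0.05,0.03,1,0,0,0,85],[0.05,0.03,2,0,0,0,85],[0.05,0.03,3,0,0,0,85],[0.05,0.03,3.6,0,0,0,85],[0.05,0.03,4.2,0,0,0,85],[0.05,0.03,4.2,0,0,0,85],[0.05,0.03,4.2,0,0,0,40],[0.05,0.03,4.2,0,0,0,5]]' && python3 -m handwheel '[[0,0,0,0,0,0,5],[0,0,0,0,0,0,5],[0,0,0,0,0,0,5],[0,0,0,0,0,0,5],[0,0,0,0,0,0,5],[0,0,0,0,0,0,5]]'
```

```text
clock: 2.9
position: [507.4, -308.9, 74.3]
tool_rot: [0.725, 0.689, -0.0, 0.001]
force: [-0.8, -0.6, 0.5]
opening: 63.5
grasp_force: 0.0
clock: 3.4
position: [507.3, -308.3, 73.7]
tool_rot: [0.724, 0.689, -0.0, 0.0]
force: [-1.8, 1.0, 5.5]
opening: 13.3
grasp_force: 59.9
```

Gripped at 13.3 mm opening. Lift.

```bash
python3 -m handwheel '[[0,0,-0.3,0,0,0,5],[0,0,-1,0,0,0,5],[0,0,-2,0,0,0,5],[0,0,-3,0,0,0,5],[0,0,-4,0,0,0,5],[0,0,-4.7,0,0,0,5],[0,0,-4.7,0,0,0,5],[0,0,-4.7,0,0,0,5]]'
python3 -c "
from h import *
save('top','top2.png',(190,110,400,250),3.5)
go((482.8,-35.4,214),167.5)"
```

```text
clock: 4.07
position: [507.6, -308.3, 214.6]
tool_rot: [0.724, 0.689, 0.0, 0.001]
force: [0.3, -0.4, -5.1]
opening: 13.2
grasp_force: 58.8
units [ 9.02 -1.25 -0.03] [  0.01  -0.01 -34.07] pos [ 507.03 -307.65  212.84] open 13.331887255737124 F [ 0.15 -0.6  -4.53] t 4.1167 q6 0.8544396150423209
```

View pics/top2.png

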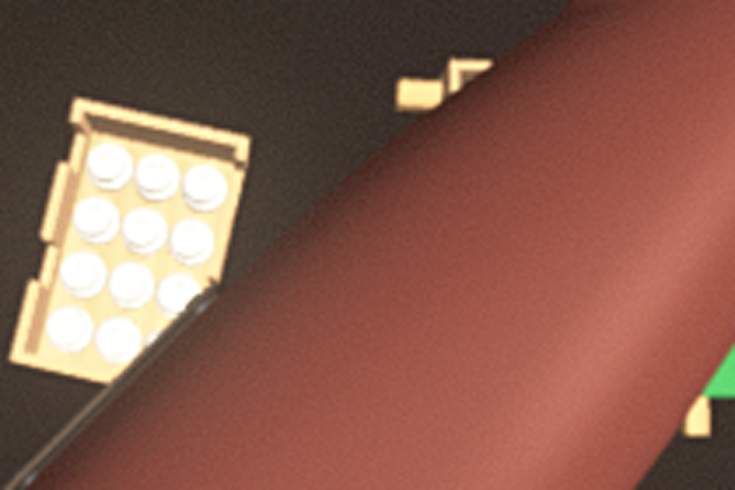

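The carrier is lifted (load about 5 N) and the arm covers most of it. Its left end lug at crop (420,93) is still at the far side, as expected. Now I'll carry it over and turn it.

```bash
python3 -m handwheel '[[9,-1.25,0,0,0,-34.1,5],[9,-1.25,0,0,0,-34.1,5],[9,-1.25,0,0,0,-34.1,5],[9,-1.25,0,0,0,-34.1,5],[9,-1.25,0,0,0,-34.1,5],[9,-1.25,0,0,0,-34.1,5],[9,-1.25,0,0,0,-34.1,5],[9,-1.25,0,0,0,-34.1,5]]'
python3 -c "
from h import *
go((482.8,-35.4,214),167.5)"
```

```text
clock: 4.78
position: [481.3, -31.7, 211.6]
tool_rot: [0.3, 0.954, 0.001, -0.002]
force: [0.4, 0.3, -3.5]
opening: 13.7
grasp_force: 59.6
units [-0.11 -0.07 -0.08] [  0.05  -0.03 -22.49] pos [481.33 -31.7  211.57] open 13.664920235903947 F [ 0.44  0.28 -3.48] t 4.7833 q6 0.2710283329317422
```

```bash
python3 -m handwheel '[[0,0,0,0,0,-22.5,5],[0,0,0,0,0,-22.5,5],[0,0,0,0,0,-22.5,5],[0,0,0,0,0,-22.5,5],[0,0,0,0,0,-22.5,5],[0,0,0,0,0,-22.5,5],[0,0,0,0,0,-22.5,5],[0,0,0,0,0,-22.5,5]]' >/dev/null
python3 -c "
from h import *
go((482.8,-35.4,214),167.5)"
```

```text
units [-0.03  0.01 -0.09] [  0.04  -0.02 -11.08] pos [481.98 -35.98 211.22] open 13.498851427201158 F [ 0.37 -1.44 -2.62] t 5.45 q6 -0.731874014953319
```

```bash
python3 -m handwheel '[[0,0,0,0,0,-11.1,5],[0,0,0,0,0,-11.1,5],[0,0,0,0,0,-11.1,5],[0,0,0,0,0,-11.1,5],[0,0,0,0,0,-11.1,5],[0,0,0,0,0,-11.1,5],[0,0,0,0,0,-11.1,5],[0,0,0,0,0,-11.1,5]]' >/dev/null
python3 -m handwheel '[[0,0,1.4,0,0,0,5],[0,0,1.4,0,0,0,5],[0,0,1.4,0,0,0,5],[0,0,1.4,0,0,0,5]]'
python3 -c "
from h import *
save('side','side2.png',(150,120,320,290),3.5)
save('top','top3.png',(170,120,310,260),4)
go((482.8,-35.4,143),167.5)"
```

```text
clock: 6.45
position: [482.7, -36.2, 171.7]
tool_rot: [-0.624, 0.781, 0.0, -0.0]
force: [0.4, 0.1, -2.2]
opening: 13.5
grasp_force: 60.4
units [-0.03  0.04  1.01] [-0.02 -0.   -0.05] pos [483.8  -36.65 173.28] open 13.679117201665145 F [ 0.62 -0.02 -2.91] t 6.55 q6 -1.6940571138136435
```

View pics/side2.png

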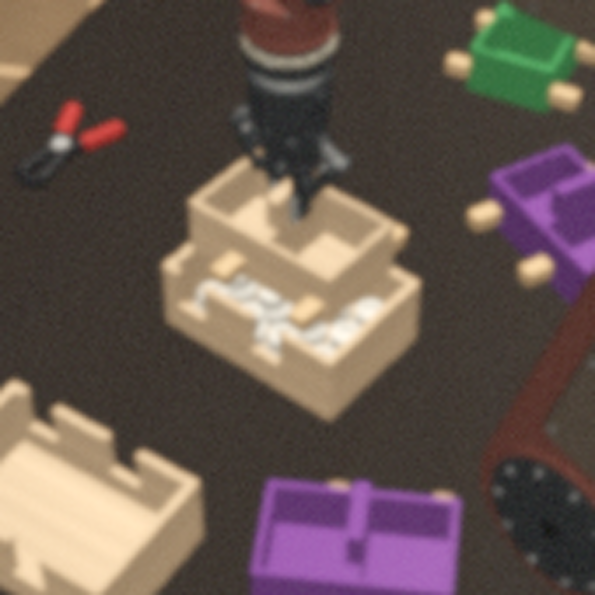

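View pics/top3.png

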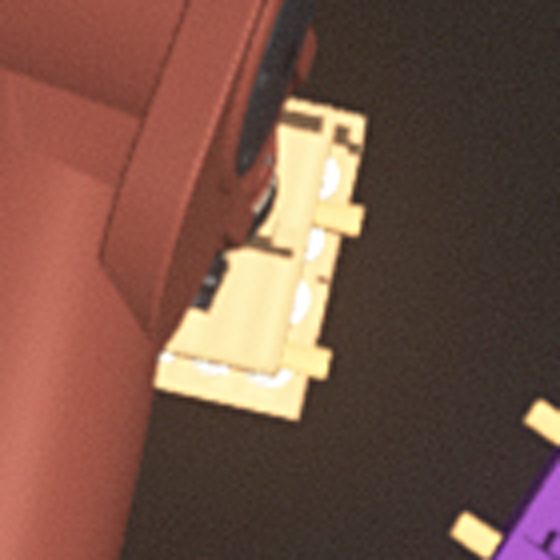

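The side view shows the carrier over the bin, with its end lug toward the near side and the lugs over solid rim, between the slots. The top view shows the right lug tips at crop (363,222) and (329,365), and the bin's right rim at (365,117) to (300,418). I'll check the centring.

Run:
```python
from h import *
f=lambda p:(170+(p[0]+.5)/4-.5,120+(p[1]+.5)/4-.5)
a,b=[atz("top",f(p),80)[:2] for p in [(366,117),(301,419)]]
u=(a-b)/np.linalg.norm(a-b); n=np.array([u[1],-u[0]])
print(np.degrees(np.arctan2(u[1],u[0])),np.linalg.norm(a-b))
L=[atz("top",f(p),116)[:2] for p in [(363,220),(330,363)]]
for l in L: print("overhang",(l-a)@n,"along from +x end",(a-l)@u, "expect 10, 80/175")
d=L[0]-L[1]; print("lugs az",np.degrees(np.arctan2(d[1],d[0])))
p=atz("top",f((269,243)),174+78-74+18);print("handle",p)
go((482.8,-35.4,143),167.5)
```

```text
-11.96017471582405 210.50889630859808
overhang 13.087226988380877 along from +x end 76.14088559574178 expect 10, 80/175
overhang 11.53603067666645 along from +x end 171.92329955412814 expect 10, 80/175
lugs az -12.887998825122024
handle [466.36429983 -66.22159876 196.        ]
units [-0.03  0.04  1.01] [-0.02 -0.   -0.05] pos [483.8  -36.65 173.28] open 13.679117201665145 F [ 0.62 -0.02 -2.91] t 6.55 q6 -1.6940571138136435
```

```bash
python3 -m handwheel '[[-0.07,0.1,0,0,0,0,5],[-0.07,0.1,0.2,0,0,0,5],[-0.07,0.1,0.4,0,0,0,5],[-0.07,0.1,0.6,0,0,0,5],[-0.07,0.1,0.75,0,0,0,5],[-0.07,0.1,0.82,0,0,0,5],[-0.07,0.1,0.82,0,0,0,5],[-0.07,0.1,0.82,0,0,0,5]]'
python3 -m handwheel '[[0,0,0.05,0,0,0,5],[0,0,0.05,0,0,0,5]]'
```

```text
clock: 7.22
position: [480.5, -33.7, 147.0]
tool_rot: [-0.624, 0.781, 0.0, -0.0]
force: [0.0, -0.2, -3.9]
opening: 13.5
grasp_force: 60.4
clock: 7.38
position: [480.7, -33.7, 145.7]
tool_rot: [-0.624, 0.781, -0.0, 0.0]
force: [-0.2, -0.4, -3.4]
opening: 13.4
grasp_force: 60.4
```

```bash
for i in 1 2 ; do python3 -m handwheel '[[0,0,0.04,0,0,0,5],[0,0,0.04,0,0,0,5],[0,0,0.04,0,0,0,5]]'|egrep 'pos|force: \['; done
```

```text
position: [480.8, -33.7, 144.7]
force: [0.0, -0.0, -1.8]
position: [480.9, -33.5, 144.4]
force: [-1.7, 3.4, 7.1]
```

The load changed from -4 to +7 N at z of about 144, so it is seated. Release and retreat.

```bash
python3 -m handwheel '[[0,0,0,0,0,0,18],[0,0,0,0,0,0,24],[0,0,0,0,0,0,35],[0,0,0,0,0,0,60],[0,0,0,0,0,0,60],[0,0,0,0,0,0,60]]'
python3 -m handwheel '[[0,0,-0.5,0,0,0,60],[0,0,-1.5,0,0,0,60],[0,0,-2.5,0,0,0,60],[0,0,-3.5,0,0,0,60],[0,0,-4.5,0,0,0,60],[0,0,-5,0,0,0,60],[0,0,-5,0,0,0,60]]'
python3 -m handwheel '[[8,0,0,0,0,0,60],[8,0,0,0,0,0,60],[8,0,0,0,0,0,60],[8,0,0,0,0,0,60],[8,0,0,0,0,0,60],[8,0,0,0,0,0,60],[8,0,0,0,0,0,60],[8,0,0,0,0,0,60]]'
python3 -c "
from h import *
save('side','side3.png',(150,120,320,290),3.5)
save('top','top4.png',(170,120,310,260),4)"
```

```text
clock: 8.38
position: [480.6, -33.7, 143.2]
tool_rot: [-0.624, 0.781, -0.0, -0.0]
force: [0.3, -0.2, 0.0]
opening: 59.8
grasp_force: 0.0
clock: 8.97
position: [481.8, -34.1, 297.2]
tool_rot: [-0.624, 0.781, -0.002, 0.001]
force: [-0.1, -0.5, -0.4]
opening: 60.0
grasp_force: 0.0
clock: 9.63
position: [426.8, -269.0, 291.8]
tool_rot: [-0.623, 0.782, 0.001, -0.0]
force: [0.6, 1.0, 0.7]
opening: 60.2
grasp_force: 0.0
```

View pics/side3.png

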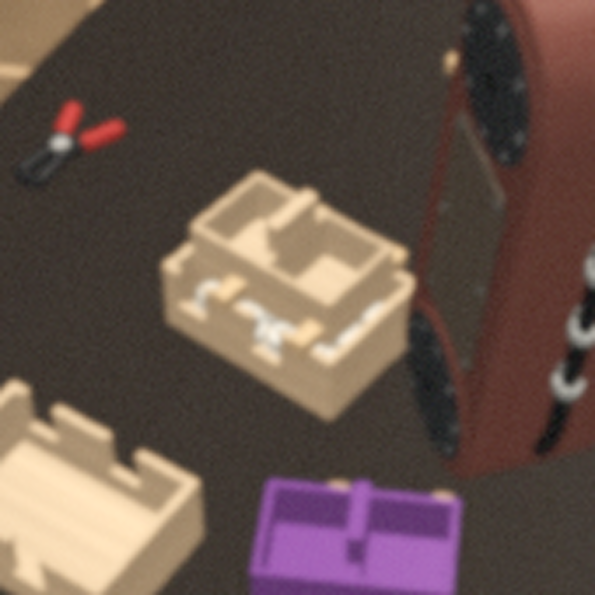

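View pics/top4.png

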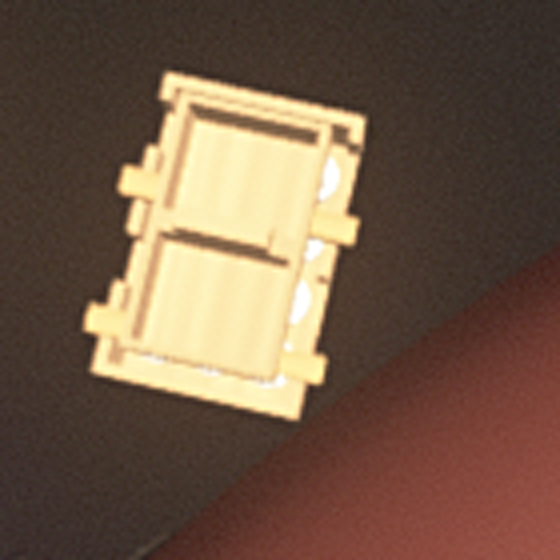

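All four lugs sit on solid rim and the arm is clear. Top view lug tips: left (119,182) and (85,320), right (359,230) and (326,368). One numeric check on the centring.

Run:
```python
from h import *
np.set_printoptions(precision=1,suppress=True)
f=lambda p:(170+(p[0]+.5)/4-.5,120+(p[1]+.5)/4-.5)
L=[atz("top",f(p),98)[:2] for p in [(119,182),(85,320),(359,230),(326,368)]]
P=np.array([atz("top",f(p),80)[:2] for p in [(165,72),(366,117),(301,419),(91,373)]])
c=P.mean(0);u=(P[0]+P[1]-P[2]-P[3]);u/=np.linalg.norm(u);v=np.array([-u[1],u[0]])
print(c,np.degrees(np.arctan2(u[1],u[0])))
for l in L: print((l-c)@u,(l-c)@v)
m=np.mean(L,0);print("expect 25/-70, +-80; mean off",(m-c)@u+22.5,(m-c)@v)
```

```text
[482.8 -35.4] -12.284089241068296
21.93346448276274 80.35465367469513
-72.73684284057583 80.78774291087682
24.72089529544013 -82.90949232197937
-69.607294890086 -81.18876673899521
expect 25/-70, +-80; mean off -1.4224444881147704 -0.7389656188506589
```

Centred to within 2 mm.

```bash
python3 -c "
from plant import robot
print(robot.close_job())"
```

```text
the job is handed in; nothing more can be done
None
```

The carrier is set down turned end for end on the lampholder bin with all four lugs on the rim, centred to about 2 mm by the camera; the gripper let go, the empty bin was never touched, and the job was handed in at about 10 s.

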